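# Finish the price card and hold its clip open around it

### The job

Finish the price card on the buffet's card printer by pressing its keys one at a time, each fully down: the round one, then the square one, then the long bar. Then take the wide spring clip from the clip rail by squeezing its tails, and hold it wide open, upright and still, over the middle of the card's top edge, with the card well between the gaping jaws but touching no part of the clip, so that the waiter can slip the flag in. Finish while holding it like that; do not ram the card, and leave the glasses, the jar and the narrow clip where they are.

Things in the scene. Friction and masses are not known exactly. Their poses are not given: they have to be found in the camera images.
- clip: the WIDE steel spring clip (50 mm wide; its neighbour is 24 mm), 55 to 90 g, clamped on the rail's top edge, jaws down, tails up. Origin: centre of its pivot rod (10 mm diameter). Own z points up to the tails, y runs along the pivot, x is the way tails and jaws move. Squeezing the tails together along x opens the jaws; released it snaps shut
- clip_tails (a point): point 48 mm above the wide clip's pivot, midway between the ends of its two tails. Tails rise in a V from beside the pivot, 53 mm over their outer faces (along x) at the top while on the rail; squeezed to the stops they stand parallel, 20 mm over the faces, ends 51 mm above the pivot. About 12 N on each tail, 35 mm above the pivot, holds it fully open
- clip_jaws (a point): point 46 mm below the wide clip's pivot, midway between its jaw tips while shut (wide open, the tips lie 42 mm below the pivot). The room between the jaws is free from the tips up to 5 mm below the pivot
- clip_back (a joint): angle in rad by which each half of the wide clip is opened: 0 as clamped on the rail (jaws 4 mm apart), -0.04 quite shut, 0.34 at the stops (jaws' inner faces 34 mm apart at the tips)
- card_top (a point): the middle of the top edge of the stiff price card that stands upright in the printer's slot, fixed, 3 mm thick (own x, its normal), 100 mm wide (own y), its top edge 65 mm above the printer's housing and 160 mm above the table; z is up
- printer: the table-top card printer, fixed, 200 mm (x) by 180 mm (y), origin under its centre; own -x is its front, which faces roughly to the robot. The front half is a low deck 35 mm high with a row of three keys, centred 55 mm in front of the origin, 50 mm apart; the rear half is a housing 95 mm high (from 5 mm in front of the origin back) with the card standing in its slot 55 mm behind the origin
- rail: fixed clip rail: a base 60 mm (x) by 190 mm (y) by 8 mm and on it an upright steel strip 4 mm thick (x), 170 mm long (y), top edge 70 mm above the table; origin under its centre. The two clips sit on it 43 mm either side of its middle, the wide one on either side, pivots 24 mm above its top edge
- round_top (a point): centre of the top of the round (22 mm diameter) key of the printer: it travels 5 mm straight down on a spring, 2 N to start and 4.5 N fully down; 49 mm above the table when up; the three keys' places in the row change from run to run
- round_key (a joint): travel of the round key in m, 0 up, 0.005 fully down
- square_top (a point): centre of the top of the square (21 mm by 21 mm) key of the printer: it travels 5 mm straight down on a spring, 2 N to start and 4.5 N fully down; 49 mm above the table when up; the three keys' places in the row change from run to run
- square_key (a joint): travel of the square key in m, 0 up, 0.005 fully down
- bar_top (a point): centre of the top of the long bar (11 mm by 34 mm, long way along the row) key of the printer: it travels 5 mm straight down on a spring, 2 N to start and 4.5 N fully down; 49 mm above the table when up; the three keys' places in the row change from run to run
- bar_key (a joint): travel of the bar key in m, 0 up, 0.005 fully down
- tumbler_a: glass tumbler just beyond the rail, 66 mm in diameter at the rim, 90 mm high, origin under its centre; a bystander
- tumbler_b: glass tumbler between rail and printer, 66 mm in diameter at the rim, 90 mm high, origin under its centre; a bystander
- tumbler_c: glass tumbler on the far side of the printer (+y), 66 mm in diameter at the rim, 90 mm high, origin under its centre; a bystander
- jar: closed jar, 60 mm in diameter, 80 mm high, origin under its centre; a bystander
- narrow_clip: the narrow spring clip (24 mm wide), otherwise like the wide one, clamped on the same rail; origin on its pivot; a bystander

How it is judged:
By the outcome, as a careful person would: the job done as asked, in the order asked, and still so for the second after the job is handed in, while the arm keeps its last pose, push and grip.
It also fails if it takes over 64 s, if anything falls off the work surface, if the arm or the gripper's body presses on something with over 40 N, if the wrist force passes 120 N, or if a joint passes its speed limit or range.

### The arm

A 7-joint arm with a two-finger parallel gripper is mounted at the origin on the work surface. World frame = base frame: x ahead of the robot, y to its left, z up, the work surface at z = 0. Lengths are in m, angles in rad, forces in N, time in s.
With the tool pointing down it reaches from about 0.4 to 0.875 m from the base axis. Payload 4.4 kg.
Tool frame: the origin (TCP) lies on the centre line of the jaws, within the pads' length; the fingertips stand tips_ahead ahead of it and the grasp point (between the pads) lies 5 mm behind it (tips_ahead is the distance from the TCP to the fingertips, in m); z points along the fingers, y is the line along which they close (so a half turn about z gives the same grasp; the last joint's range is limited). The gripper opens to 85 mm and grips with 20 to 120 N. Pads are 22 mm wide; open, the fingers measure 114 mm over their backs; the gripper's body (76 mm by 85 mm) begins 54 mm behind the grasp point. The pads swing forward as they close: fully open they stand 13 mm farther back than shut.
Start: joints at [-1.354, 0.628, 0.038, 1.517, -0.027, 0.996, -0.02], TCP at [0.181, 0.624, 0.245] pointing down, gripper open.
Joint ranges: [-3.06, 3.06], [-0.37, 2.12], [-1.25, 1.32], [0.18, 2.47], [-1.1, 4.24], [0.23, 1.98], [-2.94, 2.94]. Speed limits (rad/s): [2.57, 2.57, 3.14, 3.14, 3.14, 3.14, 3.14].

### API

Orientations are given as a rotation vector (axis times angle).
In Python, from cell import get_state, grab_frame, finish_job, tips_ahead gives the robot as it stands.
- The arm moves only by the shell command python3 -m pendant 'ROWS' [OPENING]. ROWS is a JSON list of rows, 1 to 10 of them, each of 6 numbers: dx, dy, dz in m, then a rotation vector rx, ry, rz in rad; each row shifts and turns the commanded pose from where the row before left it, along the tool's axes as they then stand; what a row does not reach is not made up. A row lasts 1/8 s, in which the tool goes at most 0.0625 m and 0.188 rad, less where a joint would pass 70% of its speed; a pose out of reach is approached as far as the arm can. OPENING is the finger opening in m, set as the command begins (- or left out keeps the last). The fingers move at their own pace and stop on an object; the grip force is fixed at half the most. Time passes only in rows, so rows that do not move let the fingers close. It prints the time, the measured TCP pose, the force, the opening and the grip force at its end.
- get_state(): the state, without advancing time (a new reading comes with each control period).
- grab_frame(name): name is "scene" or "top" or "wrist"; returns a dict with "image" (480x640x3 uint8, blue, green, red), "fx", "fy", "cx", "cy" (pixels), "xyz" and "orientation" of the camera in the world. Camera axes: x right, y down, z forward; pixel columns grow to the right and rows downward; lengths in m; the calibration is good to about 2 mm. A picture is of the moment at which its call begins. There is no depth.
- finish_job(): hands the job in; it is judged then, once.
The state is a dict: "clock": time; "qpos": joint angles; "joint_vel": joint speeds; "effort": joint torques, N m; "tool_pos": TCP position; "tcp_rot": TCP orientation; "force": force on the tool from outside, world axes, zero at the start; "moment": the same for the moment, N m; "grip_width": finger opening in m; "grip_force": force on a finger pad.
Only numpy, scipy, OpenCV 4.12 (cv2) and the standard library are available. Lean on these libraries where they do the work, as an engineer would, in place of code of your own. Each camera call takes 0.05 s, during which the arm holds its last target. There are 200 camera calls.

## Working session

There is one attempt and no reset: what is moved stays moved. The work goes in short steps, Python scripts to look and compute and a shell command to move; the robot and the scene stay as the last step left them, time stands still between calls to the robot, and variables do not carry over. Pictures are saved under pics/ and viewed, at most 10 in all, crops included, and the job is handed in when it is done.

```bash
mkdir -p pics; ls; cat > h.py <<'E'
import numpy as np, cv2, json
from scipy.spatial.transform import Rotation as R
from cell import get_state, grab_frame, tips_ahead
def cam(f): 
    return np.array(f["xyz"]), R.from_rotvec(f["orientation"]) if len(f["orientation"])==3 else R.from_matrix(f["orientation"])
def ray(f,u,v):
    o,r=cam(f); return o, r.apply([(u-f["cx"])/f["fx"],(v-f["cy"])/f["fy"],1])
def atz(f,u,v,z):
    o,d=ray(f,u,v); return o+d*(z-o[2])/d[2]
def tri(obs):
    A=np.zeros((3,3));b=np.zeros(3)
    for f,u,v in obs:
        o,d=ray(f,u,v); d=d/np.linalg.norm(d); P=np.eye(3)-np.outer(d,d); A+=P;b+=P@o
    x=np.linalg.solve(A,b)
    return x,[round(float(np.linalg.norm(np.cross(x-ray(f,u,v)[0],ray(f,u,v)[1]/np.linalg.norm(ray(f,u,v)[1])))),4) for f,u,v in obs]
def proj(f,p):
    o,r=cam(f); c=r.inv().apply(np.array(p)-o); return c[0]/c[2]*f["fx"]+f["cx"], c[1]/c[2]*f["fy"]+f["cy"]
def snap(name,fn):
    f=grab_frame(name); cv2.imwrite("pics/"+fn+".png",f["image"]); 
    import pickle; pickle.dump(f,open("pics/"+fn+".pkl","wb")); return f
def load(fn):
    import pickle; return pickle.load(open("pics/"+fn+".pkl","rb"))
E
python3 - <<'E'
from h import *
for n in ["scene","top","wrist"]:
    f=snap(n,n+"0"); print(n,f["fx"],f["xyz"],f["orientation"])
s=get_state(); print(s); print(tips_ahead() if callable(tips_ahead) else tips_ahead)
E
```

```text
pics
scene 531.7979551418923 [1.04502446 0.16710572 0.99470303] [-1.50879463 -2.34115436  0.60889604]
top 511.8950068626924 [ 0.38449097 -0.00624572  1.30381774] [-2.18293293  2.14096987 -0.17663148]
wrist 374.6705678507098 [0.11538699 0.64241903 0.37387824] [2.33067794 1.74942748 0.23760621]
{'clock': 0.15, 'qpos': array([-1.35382828,  0.62915432,  0.03845117,  1.51810536, -0.0269934 ,
        0.99630707, -0.01999803]), 'joint_vel': array([-3.58246120e-04, -2.65214466e-03,  4.65315641e-05, -2.07972249e-03,
       -2.82694451e-03,  1.60595506e-03,  9.07460816e-04]), 'effort': array([ 1.63044137e-03, -5.63798726e+01,  1.22768227e+00, -1.93648803e+01,
        1.11802950e-02,  7.41135300e-03,  1.12880602e-05]), 'tool_pos': array([0.18120769, 0.62377108, 0.24459753]), 'tcp_rot': array([-4.42659402e-01, -3.11005679e+00,  2.26749857e-03]), 'force': array([ 0.9489121 , -0.22785432,  0.08503374]), 'moment': array([ 0.0095395 , -0.04065313, -0.02581484]), 'grip_force': 0.0, 'grip_width': 0.0859225647921207}
0.014
```

View pics/scene0.png

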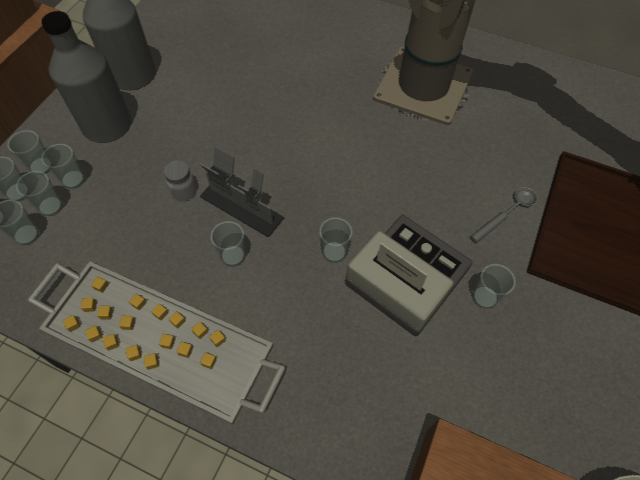

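View pics/top0.png

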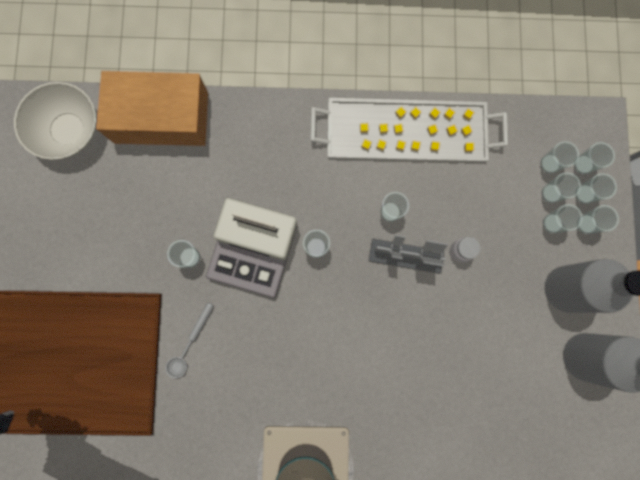

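```bash
python3 - <<'E'
from h import *
t=load("top0");s=load("scene0")
def c(f,u,v): return cv2.resize(f["image"][v:v+75,u:u+100],(400,300),interpolation=cv2.INTER_CUBIC)
g=np.vstack([np.hstack([c(t,204,198)]+[c(t,362,220)]),np.hstack([c(s,360,210),c(s,190,145)])])
g=cv2.convertScaleAbs(g,alpha=1.5)
cv2.imwrite("pics/comp.png",g)
E
```

```text
(no output)
```

View pics/comp.png

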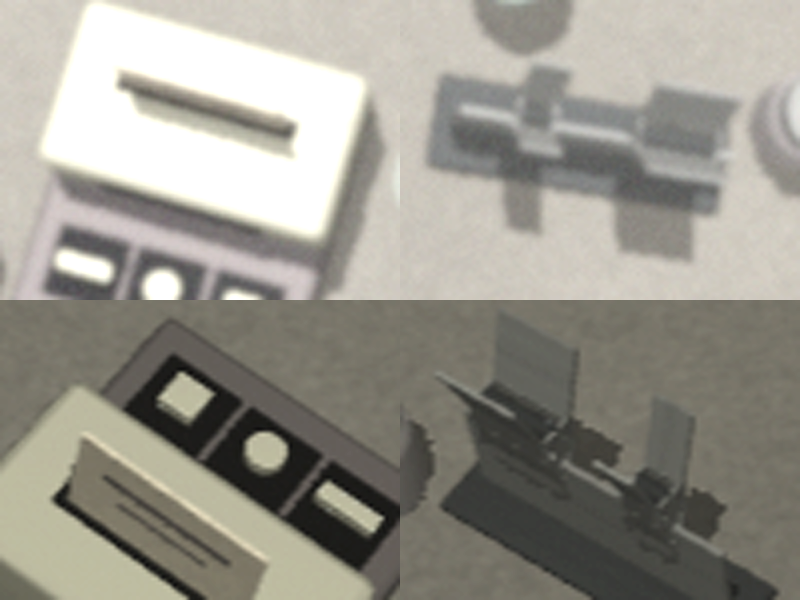

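```bash
python3 - <<'E'
from h import *
np.set_printoptions(precision=4,suppress=True)
t=load("top0");s=load("scene0")
for n,a,b in [("round",(426.5,247.5),(244.8,269.2)),("square",(406.5,233.2),(264,275)),("bar",(447,260.8),(225,264.2))]:
    print(n,*tri([(s,*a),(t,*b)]),atz(s,*a,.049),atz(t,*b,.049))
L,Rr=atz(s,380,243.3,.16),atz(s,427,274.5,.16); print("card",L,Rr,(L+Rr)/2,np.linalg.norm(L-Rr)); print(proj(t,L),proj(t,Rr))
# clip: wide robot-side tail top corners, z~.142
for a in [(214.2,148),(234.5,157.5)]: print(atz(s,*a,.141))
for a in [(362+240/4,220+150/4),(362+322/4,220+175/4)]: print("top clip",atz(t,*a,.094))
print("tails far top",[atz(t,362+x/4,220+y/4,.141) for x,y in [(252,88),(338,100),(215,246),(292,258)]])
# strip ends top
for a in [(362+55/4,220+112/4),(362+320/4,220+155/4)]: print("strip",atz(t,*a,.07))
for n,u,v,z in [("tA",395,208,.0),("tb",316,243,.09),("tb0",318,250,0),("jar",468,249,.08)]: print(n,atz(t,u,v,z))
print(cam(grab_frame("wrist"))[1].as_matrix(), R.from_rotvec(get_state()["tcp_rot"]).as_matrix())
E
```

```text
round [0.4788 0.1603 0.0462] [0.0023, 0.0023] [0.4799 0.1625 0.049 ] [0.479  0.1577 0.049 ]
square [0.4654 0.1123 0.0486] [0.0019, 0.0019] [0.4651 0.1142 0.049 ] [0.4657 0.1104 0.049 ]
bar [0.4903 0.2084 0.046 ] [0.0015, 0.0015] [0.4916 0.2097 0.049 ] [0.4903 0.2064 0.049 ]
card [0.573 0.084 0.16 ] [0.5969 0.181  0.16  ] [0.585  0.1325 0.16  ] 0.0999234480122278
(np.float64(272.85184899651625), np.float64(224.47396628011575)) (np.float64(230.1922575613653), np.float64(213.08091575699984))
[ 0.4956 -0.3053  0.141 ]
[ 0.4997 -0.2561  0.141 ]
top clip [ 0.5118 -0.2684  0.094 ]
top clip [ 0.4978 -0.3174  0.094 ]
tails far top [array([ 0.5429, -0.2654,  0.141 ]), array([ 0.537 , -0.3152,  0.141 ]), array([ 0.4516, -0.2434,  0.141 ]), array([ 0.4456, -0.2874,  0.141 ])]
strip [ 0.5353 -0.1606  0.07  ]
strip [ 0.5123 -0.3225  0.07  ]
tA [ 0.6498 -0.2191  0.    ]
tb [ 0.5419 -0.0148  0.09  ]
tb0 [ 0.5356 -0.0209  0.    ]
jar [ 0.5363 -0.3838  0.08  ]
[[ 0.2794  0.925   0.2573]
 [ 0.9602 -0.2689 -0.0758]
 [-0.001   0.2683 -0.9633]] [[-0.9603  0.2791 -0.0003]
 [ 0.2791  0.9603 -0.001 ]
 [-0.     -0.0011 -1.    ]]
```

```bash
cat >> h.py <<'E'
def plan(pos,yawdeg,N,frm=None):
    """N identical rows taking the tool from frm (default measured) to pos, pointing down, tool x at yaw"""
    s=get_state(); p,r=frm or (np.array(s["tool_pos"]),R.from_rotvec(s["tcp_rot"]))
    a=np.radians(yawdeg); x=np.array([np.cos(a),np.sin(a),0]); z=np.array([0,0,-1.]); Rt=R.from_matrix(np.c_[x,np.cross(z,x),z])
    w=(r.inv()*Rt).as_rotvec()/N; S=sum((R.from_rotvec(w*k).as_matrix() for k in range(N)))
    d=np.linalg.solve(S,r.inv().apply(np.array(pos)-p)); print(N,"rows of",np.round(np.r_[d,w],4),"dist/row",round(float(np.linalg.norm(d)),4))
E
python3 - <<'E'
from h import *
plan([.479,.160,.20],75.5,14)
E
```

```text
14 rows of [-4.350e-02 -1.000e-04  3.200e-03 -1.000e-04  1.000e-04  1.101e-01] dist/row 0.0437
```

```bash
python3 -m pendant '[[-0.0435,0,0.0032,0,0,0.11],[-0.0435,0,0.0032,0,0,0.11],[-0.0435,0,0.0032,0,0,0.11],[-0.0435,0,0.0032,0,0,0.11],[-0.0435,0,0.0032,0,0,0.11],[-0.0435,0,0.0032,0,0,0.11],[-0.0435,0,0.0032,0,0,0.11]]' 0 && python3 -m pendant '[[-0.0435,0,0.0032,0,0,0.11],[-0.0435,0,0.0032,0,0,0.11],[-0.0435,0,0.0032,0,0,0.11],[-0.0435,0,0.0032,0,0,0.11],[-0.0435,0,0.0032,0,0,0.11],[-0.0435,0,0.0032,0,0,0.11],[-0.0435,0,0.0032,0,0,0.11],[0,0,0,0,0,0],[0,0,0,0,0,0]]'; python3 - <<'E'
from h import *
f=snap("wrist","w1"); g=f["image"].copy()
for p in [(.4788,.1603,.049),(.4654,.1123,.049),(.4903,.2084,.049),(.585,.1325,.16)]:
    u,v=proj(f,p); print(u,v); cv2.drawMarker(g,(int(u),int(v)),(0,0,255),1,12)
cv2.imwrite("pics/w1m.png",g); print(get_state()["tool_pos"],get_state()["force"])
E
```

```text
clock: 1.08
tool_pos: [0.4255, 0.4522, 0.2226]
tcp_rot: [1.583, 2.713, 0.0]
force: [0.1, 0.3, 0.6]
grip_width: 0.0002
grip_force: 0.0
clock: 2.2
tool_pos: [0.4802, 0.1622, 0.2006]
tcp_rot: [-2.481, -1.926, -0.001]
force: [1.0, 0.6, -0.1]
grip_width: -0.0
grip_force: 0.0
319.11074688246856 226.08612528934606
317.8347200506335 285.98267145331243
317.9789616048636 160.93581185847518
544.1490797136075 281.8288741713578
[0.48024374 0.16275254 0.20051922] [ 0.17261149 -0.28801455 -0.5980094 ]
```

View pics/w1m.png

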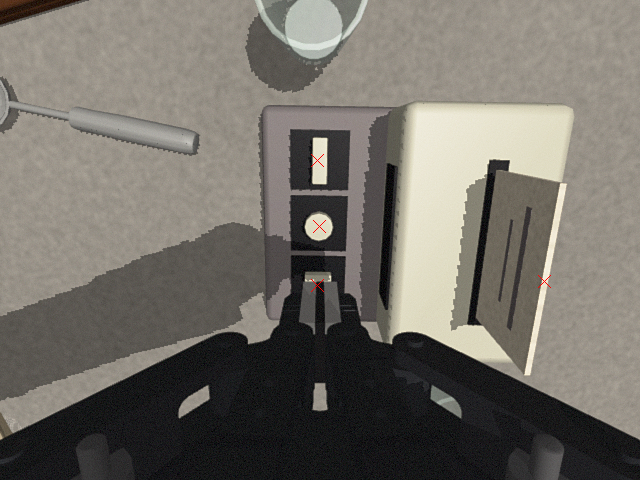

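```bash
python3 -m pendant '[[-0.0027,-0.0006,0.0435,0,0,0],[0,0,0.0435,0,0,0],[0,0,0.04,0,0,0],[0,0,0.004,0,0,0],[0,0,0.004,0,0,0],[0,0,0.004,0,0,0],[0,0,0,0,0,0],[0,0,0,0,0,0]]'
```

```text
clock: 3.25
tool_pos: [0.4798, 0.1595, 0.0624]
tcp_rot: [2.482, 1.925, 0.004]
force: [0.9, 1.3, 3.0]
grip_width: -0.0002
grip_force: 1.1
```

```bash
python3 -m pendant '[[0,0,0.0025,0,0,0],[0,0,0.0025,0,0,0],[0,0,0,0,0,0],[0,0,0,0,0,0]]'
```

```text
clock: 3.75
tool_pos: [0.4799, 0.1595, 0.0579]
tcp_rot: [2.483, 1.924, 0.005]
force: [-0.5, 1.4, 16.9]
grip_width: 0.0002
grip_force: 8.4
```

```bash
python3 -m pendant '[[0,0,-0.015,0,0,0],[0,0,-0.015,0,0,0],[-0.025,0,0,0,0,0],[-0.025,0,0,0,0,0],[0,0,0.018,0,0,0],[0,0,0.004,0,0,0],[0,0,0.004,0,0,0],[0,0,0.004,0,0,0],[0,0,0,0,0,0],[0,0,0,0,0,0]]' && python3 - <<'E'
from h import *
p=np.array(get_state()["tool_pos"]); print(p-[.4654,.1123,0])
E
```

```text
clock: 5.0
tool_pos: [0.4658, 0.1103, 0.0579]
tcp_rot: [-2.483, -1.924, -0.0]
force: [-4.1, -2.0, 18.1]
grip_width: 0.0002
grip_force: 9.0
[ 0.00038175 -0.00199396  0.05788475]
```

```bash
python3 -m pendant '[[0,0,-0.02,0,0,0],[0,0,-0.02,0,0,0],[0.051,0,0,0,0,0],[0.05,0,0,0,0,0],[0,0,0.028,0,0,0],[0,0,0.004,0,0,0],[0,0,0.004,0,0,0],[0,0,0.004,0,0,0],[0,0,0,0,0,0],[0,0,0,0,0,0]]' && python3 - <<'E'
from h import *
p=np.array(get_state()["tool_pos"]); print(p-[.4903,.2084,0])
s=get_state(); r=R.from_rotvec(s["tcp_rot"])
plan([.505,-.22,.27],81,11,(p+[0,0,.17],r))
E
```

```text
clock: 6.25
tool_pos: [0.4911, 0.2079, 0.058]
tcp_rot: [-2.483, -1.923, -0.0]
force: [-4.1, 1.0, 12.2]
grip_width: -0.0005
grip_force: 5.9
[ 0.0007977  -0.0005294   0.05798538]
11 rows of [-0.0378  0.0093 -0.0038 -0.0001 -0.0001 -0.0087] dist/row 0.0391
```

```bash
python3 - <<'E'
from h import *
s=get_state(); r=R.from_rotvec(s["tcp_rot"]);p=np.array(s["tool_pos"])
plan([.50,-.34,.25],82,12,(p+[0,0,.18],r))
E
python3 -m pendant '[[0,0,-0.045,0,0,0],[0,0,-0.045,0,0,0],[0,0,-0.045,0,0,0],[0,0,-0.045,0,0,0]]'
```

```text
12 rows of [-0.0446  0.0099 -0.001  -0.0001 -0.0001 -0.0095] dist/row 0.0457
clock: 6.75
tool_pos: [0.4919, 0.2073, 0.2385]
tcp_rot: [2.484, 1.922, 0.002]
force: [1.0, 0.3, -0.3]
grip_width: 0.0002
grip_force: 0.0
```

```bash
python3 -m pendant '[[-0.0446,0.0099,-0.001,0,0,-0.0095],[-0.0446,0.0099,-0.001,0,0,-0.0095],[-0.0446,0.0099,-0.001,0,0,-0.0095],[-0.0446,0.0099,-0.001,0,0,-0.0095],[-0.0446,0.0099,-0.001,0,0,-0.0095],[-0.0446,0.0099,-0.001,0,0,-0.0095],[-0.0446,0.0099,-0.001,0,0,-0.0095],[-0.0446,0.0099,-0.001,0,0,-0.0095],[-0.0446,0.0099,-0.001,0,0,-0.0095],[-0.0446,0.0099,-0.001,0,0,-0.0095]]' && python3 -m pendant '[[-0.0446,0.0099,-0.001,0,0,-0.0095],[-0.0446,0.0099,-0.001,0,0,-0.0095],[0,0,0,0,0,0],[0,0,0,0,0,0]]' && python3 - <<'E'
from h import *
f=snap("wrist","w2")
E
python3 -m pendant '[[0.03,0,0,0,0,0],[0.03,0,0,0,0,0],[0,0,0,0,0,0],[0,0,0,0,0,0]]' && python3 - <<'E'
from h import *
f=snap("wrist","w3"); a=load("w2")
g=np.hstack([cv2.resize(x["image"][:, 120:520],(400,480)) for x in (a,f)]); cv2.imwrite("pics/w23.png",g)
E
```

```text
clock: 8.0
tool_pos: [0.4952, -0.2509, 0.2471]
tcp_rot: [2.389, 2.038, 0.001]
force: [0.7, -0.5, 0.3]
grip_width: 0.0001
grip_force: 0.0
clock: 8.5
tool_pos: [0.5012, -0.3396, 0.2485]
tcp_rot: [-2.37, -2.061, -0.001]
force: [0.9, -0.0, 0.2]
grip_width: 0.0002
grip_force: 0.0
clock: 9.05
tool_pos: [0.51, -0.28, 0.2488]
tcp_rot: [2.368, 2.064, -0.0]
force: [-0.5, -0.7, -0.5]
grip_width: 0.0001
grip_force: 0.0
```

View pics/w23.png

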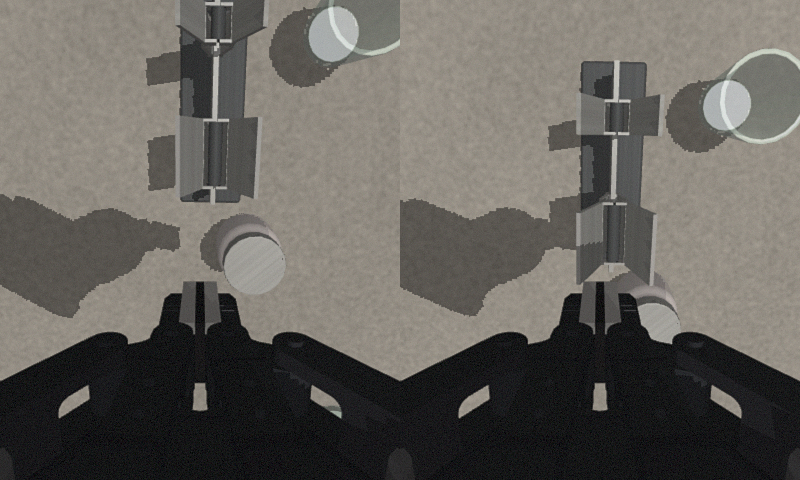

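```bash
python3 - <<'E'
from h import *
a,f=load("w2"),load("w3")
g=np.hstack([cv2.resize(x["image"][v:v+120,285:385],(400,480),interpolation=cv2.INTER_CUBIC) for x,v in ((a,100),(f,180))]); cv2.imwrite("pics/w23c.png",cv2.convertScaleAbs(g,alpha=1.3))
E
```

```text
(no output)
```

View pics/w23c.png

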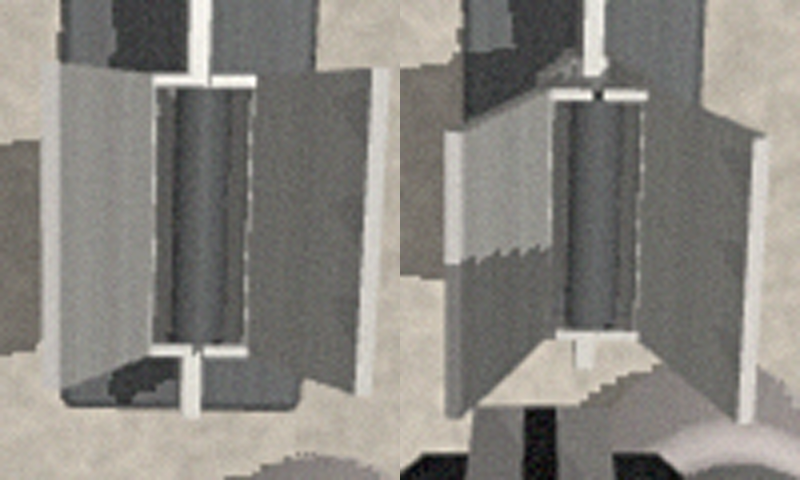

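```bash
python3 - <<'E'
from h import *
np.set_printoptions(precision=4,suppress=True)
a,f=load("w2"),load("w3")
A=lambda u,v:(a,285+u/4,100+v/4); F=lambda u,v:(f,285+u/4,180+v/4)
P={}
for n,p,q in [("LU",(40,65),(44,131)),("LL",(43,392),(47,415)),("RU",(390,68),(368,135)),("RL",(372,395),(355,422)),("pivU",(203,88),(198,100)),("pivL",(193,342),(188,328))]:
    P[n],e=tri([A(*p),F(*q)]); print(n,P[n],e)
c=(P["LU"]+P["LL"]+P["RU"]+P["RL"])/4; print("tails c",c,"pivot",(P["pivU"]+P["pivL"])/2)
for k,l in [("LL","LU"),("RL","RU"),("pivL","pivU")]: d=P[k]-P[l]; print(k,np.degrees(np.arctan2(-d[1],-d[0])),np.linalg.norm(d))
d=P["RU"]+P["RL"]-P["LU"]-P["LL"]; print("x",d/2,np.degrees(np.arctan2(d[1],d[0])))
s=get_state(); print(s["tool_pos"],np.degrees(np.arctan2(*R.from_rotvec(s["tcp_rot"]).as_matrix()[[1,0],0])))
E
```

```text
LU [ 0.4965 -0.2612  0.1381] [0.0, 0.0]
LL [ 0.489  -0.3112  0.1365] [0.0001, 0.0001]
RU [ 0.549  -0.269   0.1385] [0.0002, 0.0002]
RL [ 0.5416 -0.3186  0.1392] [0.0001, 0.0001]
pivU [ 0.5225 -0.2672  0.0985] [0.0001, 0.0001]
pivL [ 0.5148 -0.3116  0.1002] [0.0001, 0.0001]
tails c [ 0.519  -0.29    0.1381] pivot [ 0.5187 -0.2894  0.0993]
LL 81.53982089408328 0.05060199077363197
RL 81.47413186251433 0.05016063957610898
pivL 80.18896310905447 0.04513287126110081
x [ 0.0525 -0.0076  0.0016] -8.265942342249328
[ 0.5098 -0.2806  0.2488] 82.07954500462796
```

```bash
python3 -m pendant '[[-0.008,0.0104,0,0,0,0.008],[0,0,0,0,0,0],[0,0,0,0,0,0],[0,0,0.043,0,0,0],[0,0,0.043,0,0,0],[0,0,0.025,0,0,0],[0,0,0.0165,0,0,0],[0,0,0,0,0,0],[0,0,0,0,0,0]]' 0.085 && python3 - <<'E'
from h import *
s=get_state(); print(s["tool_pos"],np.degrees(np.arctan2(*R.from_rotvec(s["tcp_rot"]).as_matrix()[[1,0],0])))
E
```

```text
clock: 10.22
tool_pos: [0.5198, -0.2901, 0.122]
tcp_rot: [2.376, 2.052, 0.001]
force: [0.6, -0.4, 0.8]
grip_width: 0.0849
grip_force: 0.0
[ 0.51975521 -0.29006051  0.12198768] 81.62531198561044
```

```bash
python3 -m pendant '[[0,-0.0007,0,0,0,0],[0,0,0,0,0,0],[0,0,0,0,0,0],[0,0,0,0,0,0],[0,0,0,0,0,0],[0,0,0,0,0,0],[0,0,0,0,0,0],[0,0,0,0,0,0]]' 0
```

```text
clock: 11.22
tool_pos: [0.5184, -0.2894, 0.121]
tcp_rot: [-2.378, -2.053, 0.0]
force: [-0.2, -0.0, -1.0]
grip_width: 0.0167
grip_force: 62.8
```

```bash
python3 -m pendant '[[0,0,-0.005,0,0,0],[0,0,-0.01,0,0,0],[0,0,-0.02,0,0,0],[0,0,-0.035,0,0,0],[0,0,-0.04,0,0,0],[0,0,-0.03,0,0,0],[0,0,0,0,0,0],[0,0,0,0,0,0]]' && python3 - <<'E'
from h import *
a=snap("wrist","w4"); s=snap("scene","s4"); t=snap("top","t4")
u,v=map(int,proj(s,get_state()["tool_pos"])); 
c1=cv2.resize(a["image"][200:440,160:480],(400,300)); c2=cv2.resize(s["image"][v-40:v+80,u-80:u+80],(400,300),interpolation=cv2.INTER_CUBIC)
c3=cv2.convertScaleAbs(c2,alpha=1.8); print(u,v)
cv2.imwrite("pics/c4.png",np.hstack([c1,c3]))
E
```

```text
clock: 12.22
tool_pos: [0.518, -0.289, 0.2607]
tcp_rot: [-2.377, -2.053, 0.0]
force: [-0.3, -0.9, -1.1]
grip_width: 0.0167
grip_force: 62.8
205 117
```

View pics/c4.png

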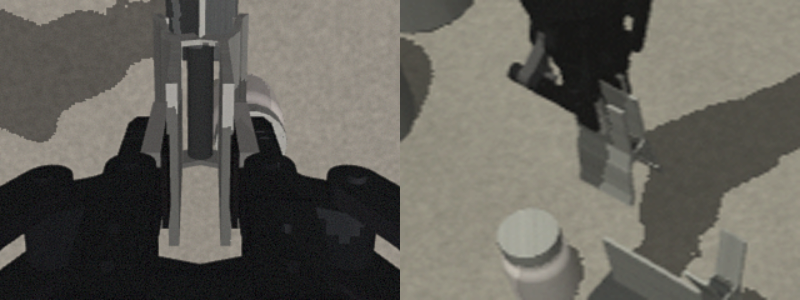

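```bash
python3 - <<'E'
from h import *
np.set_printoptions(precision=4,suppress=True)
a=load("w4"); s=get_state(); p=np.array(s["tool_pos"]); r=R.from_rotvec(s["tcp_rot"])
def tool(u,v,h): return r.inv().apply(atz(a,u,v,p[2]-h)-p)
for h in [.018,.022,.026,.030]: A,B=tool(322.4,240,h),tool(320,324,h); print(h,A,B,A[0]-B[0])
q=R.from_rotvec(load("w4")["orientation"])
up=np.array([.585,.1325,0]); 
plan([.585,.1325,.27],75.5,12)
E
```

```text
0.018 [0.0247 0.0008 0.018 ] [-0.0137 -0.0002  0.018 ] 0.03838495387440238
0.022 [0.0236 0.0009 0.022 ] [-0.0159 -0.0002  0.022 ] 0.03942022785138789
0.026 [0.0224 0.0009 0.026 ] [-0.018  -0.0001  0.026 ] 0.04045550182837339
0.03 [0.0213 0.0009 0.03  ] [-0.0202 -0.0001  0.03  ] 0.0414907758053589
12 rows of [ 0.0356 -0.0013 -0.0008 -0.0002 -0.0001  0.0089] dist/row 0.0356
```

```bash
python3 -m pendant '[[0.02,-0.0007,-0.0008,0,0,0.009],[0.0356,-0.0013,-0.0008,0,0,0.009],[0.0356,-0.0013,-0.0008,0,0,0.009],[0.0356,-0.0013,-0.0008,0,0,0.009],[0.0356,-0.0013,-0.0008,0,0,0.009],[0.0356,-0.0013,-0.0008,0,0,0.009],[0.0356,-0.0013,-0.0008,0,0,0.009],[0.0356,-0.0013,-0.0008,0,0,0.009],[0.0356,-0.0013,-0.0008,0,0,0.009],[0.0356,-0.0013,-0.0008,0,0,0.009]]' && python3 -m pendant '[[0.0356,-0.0013,-0.0008,0,0,0.009],[0.0356,-0.0013,-0.0008,0,0,0.009],[0.016,-0.0007,0,0,0,0],[0,0,0,0,0,0],[0,0,0,0,0,0],[0,0,0,0,0,0]]' && python3 - <<'E'
from h import *
a=snap("wrist","w5"); s=snap("scene","s5"); t=snap("top","t5")
st=get_state(); print(np.degrees(np.arctan2(*R.from_rotvec(st["tcp_rot"]).as_matrix()[[1,0],0])))
plan([.585,.1325,.27],75.5,1)
u,v=map(int,proj(s,st["tool_pos"])); print(u,v)
c1=cv2.resize(a["image"][140:440,120:520],(400,300)); c2=cv2.resize(s["image"][v-20:v+70,u-60:u+60],(400,300),interpolation=cv2.INTER_CUBIC)
cv2.imwrite("pics/c5.png",np.hstack([c1,cv2.convertScaleAbs(c2,alpha=1.5)]))
E
```

```text
clock: 13.62
tool_pos: [0.5697, 0.0483, 0.2681]
tcp_rot: [-2.467, -1.943, 0.002]
force: [0.1, 0.9, -1.3]
grip_width: 0.0167
grip_force: 62.8
clock: 14.38
tool_pos: [0.5877, 0.1307, 0.2708]
tcp_rot: [2.487, 1.919, -0.001]
force: [-0.3, -0.8, -0.9]
grip_width: 0.0164
grip_force: 62.8
75.36674180000857
1 rows of [ 0.0001 -0.0029  0.0008  0.0001  0.     -0.0023] dist/row 0.003
412 227
```

View pics/c5.png

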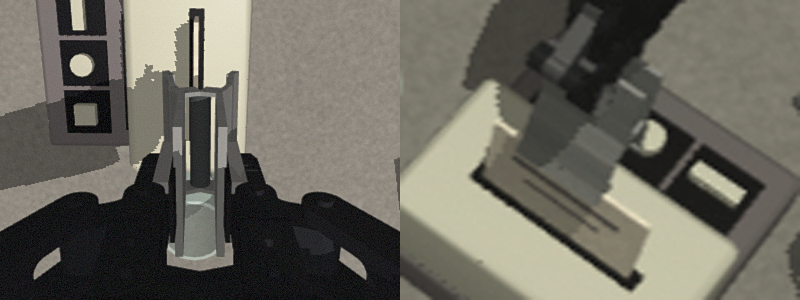

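```bash
python3 - <<'E'
from h import *
s=load("s5"); w=load("w5"); st=get_state(); p=np.array(st["tool_pos"]); r=R.from_rotvec(st["tcp_rot"])
for h in (.060,.065,.069,.073): print(h,[np.round(proj(s,p+r.apply([x,.018,h])),1) for x in (.025,-.025)],"wrist",[np.round(proj(w,p+r.apply([.025,y,h])),1) for y in (-.018,.018)])
print("card in wrist",[np.round(proj(w,[.585+y*.25,.1325+y*.968,.16]),1) for y in (0,.05)])
print("obs wrist jaw tips ~",(120+170,140+72),(120+235,140+72)," card end",(120+197,140+10))
E
```

```text
0.06 [array([412.9, 261.7]), array([388.3, 245. ])] wrist [array([285.3, 215.5]), array([355. , 215.4])]
0.065 [array([412.4, 263.1]), array([387.9, 246.4])] wrist [array([286.1, 213.5]), array([354.1, 213.4])]
0.069 [array([412. , 264.1]), array([387.6, 247.5])] wrist [array([286.7, 211.9]), array([353.4, 211.8])]
0.073 [array([411.6, 265.2]), array([387.3, 248.7])] wrist [array([287.4, 210.4]), array([352.8, 210.3])]
card in wrist [array([315.7, 235.7]), array([315.1, 159.1])]
obs wrist jaw tips ~ (290, 212) (355, 212)  card end (317, 150)
```

```bash
python3 -m pendant '[[0,-0.003,0,0,0,-0.002],[0,0,0.01,0,0,0],[0,0,0.01,0,0,0],[0,0,0,0,0,0],[0,0,0,0,0,0],[0,0,0,0,0,0]]' && python3 - <<'E'
from h import *
a=snap("wrist","w6"); s=snap("scene","s6")
st=get_state(); u,v=map(int,proj(s,st["tool_pos"])); print(u,v)
c1=cv2.resize(a["image"][140:260,270:370],(480,576),interpolation=cv2.INTER_CUBIC)
c2=cv2.resize(s["image"][v+5:v+69,u-40:u+24],(320,320),interpolation=cv2.INTER_CUBIC)
g=np.zeros((576,800,3),np.uint8); g[:,:480]=c1; g[:320,480:]=cv2.convertScaleAbs(c2,alpha=1.5)
cv2.imwrite("pics/c6.png",g)
E
```

```text
clock: 15.28
tool_pos: [0.5851, 0.1333, 0.2508]
tcp_rot: [2.483, 1.924, 0.001]
force: [0.2, 0.1, -0.8]
grip_width: 0.0167
grip_force: 62.8
411 233
```

View pics/c6.png

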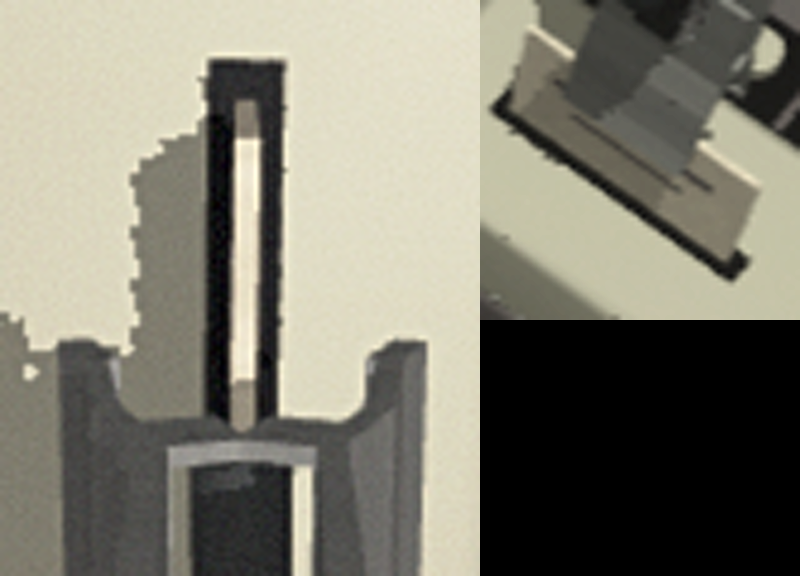

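```bash
python3 - <<'E'
from h import *
s=load("s6"); w=load("w6"); st=get_state(); p=np.array(st["tool_pos"]); r=R.from_rotvec(st["tcp_rot"])
for h in (.062,.067,.072,.077): print(h,[np.round(proj(s,p+r.apply([x,.0205,h])),1) for x in (.025,-.025)],"wrist",[np.round(proj(w,p+r.apply([.025,y,h])),1) for y in (-.0205,.0205)])
print("obs scene (413,275.6),(389,259.6) wrist (282.5,211.2),(358.5,211.2)")
print("card pred wrist",np.round(proj(w,[.585+.0125,.1325+.0484,.16]),1),"scene",np.round(proj(s,[.585+.0125,.1325+.0484,.16]),1),np.round(proj(s,[.585-.0125,.1325-.0484,.16]),1))
print("obs card scene",(371+280/5,238+188/5),(371+50/5,238+27/5),"wrist",(321,140+100/4.8))
print(tri([(s,413,275.6),(w,358.5,211.2)]), p+r.apply([.025,.0205,.069]))
E
```

```text
0.062 [array([411.5, 267.7]), array([387.3, 251.3])] wrist [array([281.2, 216.5]), array([359.7, 216.5])]
0.067 [array([411., 269.]), array([387. , 252.7])] wrist [array([282.2, 214.5]), array([358.8, 214.5])]
0.072 [array([410.5, 270.3]), array([386.6, 254. ])] wrist [array([283. , 212.6]), array([357.8, 212.6])]
0.077 [array([410.1, 271.6]), array([386.3, 255.3])] wrist [array([283.9, 210.8]), array([357. , 210.7])]
obs scene (413,275.6),(389,259.6) wrist (282.5,211.2),(358.5,211.2)
card pred wrist [320.6 165.1] scene [426.8 274.7] [380.1 243.1]
obs card scene (427.0, 275.6) (381.0, 243.4) wrist (321, 160.83333333333334)
(array([0.61350909, 0.1556712 , 0.17203551]), [0.0042, 0.0042]) [0.61119984 0.15248291 0.18187683]
```

```bash
python3 -m pendant '[[0,0,0.006,0,0,0],[0,0,0.006,0,0,0],[0,0,0.006,0,0,0],[0,0,0.006,0,0,0],[0,0,0.006,0,0,0],[0,0,0.006,0,0,0],[0,0,0,0,0,0],[0,0,0,0,0,0],[0,0,0,0,0,0],[0,0,0,0,0,0]]' && python3 - <<'E'
from h import *
a=snap("wrist","w7"); s=snap("scene","s7")
st=get_state(); u,v=map(int,proj(s,st["tool_pos"])); print(u,v,st["tool_pos"],st["force"],st["moment"],np.degrees(np.arctan2(*R.from_rotvec(st["tcp_rot"]).as_matrix()[[1,0],0])))
c1=cv2.resize(a["image"][140:260,270:370],(480,576),interpolation=cv2.INTER_CUBIC)
c2=cv2.resize(s["image"][v-5:v+59,u-40:u+24],(320,320),interpolation=cv2.INTER_CUBIC)
g=np.zeros((576,800,3),np.uint8); g[:,:480]=c1; g[:320,480:]=cv2.convertScaleAbs(c2,alpha=1.5)
cv2.imwrite("pics/c7.png",g)
E
```

```text
clock: 16.62
tool_pos: [0.585, 0.1334, 0.2148]
tcp_rot: [2.483, 1.925, 0.001]
force: [0.3, -0.3, -0.6]
grip_width: 0.0166
grip_force: 62.8
408 243 [0.58491041 0.13341238 0.21471287] [-0.44740031  0.54772423  0.19193451] [ 0.01400205 -0.0103158  -0.05301582] 75.56313676596122
```

View pics/c7.png

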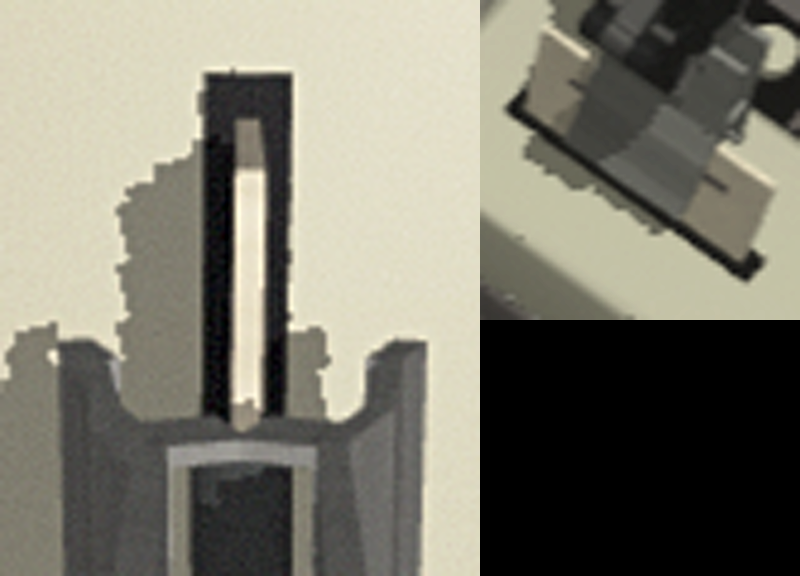

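```bash
python3 -m pendant '[[0,0.0006,0,0,0,0],[0,0,0,0,0,0],[0,0,0,0,0,0],[0,0,0,0,0,0]]' && python3 -c "
from cell import finish_job; print(finish_job())"
```

```text
clock: 17.23
tool_pos: [0.5854, 0.1332, 0.2146]
tcp_rot: [-2.483, -1.925, 0.0]
force: [-0.2, 0.1, -0.7]
grip_width: 0.0166
grip_force: 62.8
the job is handed in; nothing more can be done
None
```

I pressed the round, square and bar keys fully down in that order, then took the wide clip and handed the job in at 17 s with it held open over the middle of the card, about 20 mm of card between the jaws by estimate and no contact force showing; the judge's verdict was not shown.

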